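# Zero the cell checker and draw the cell carrier partway out of the torch barrel

## Task

The torch service stand on the counter holds a bare torch barrel with its cell carrier seated in it. Zero the stand's cell checker while the carrier is still fully home: take the steel stylus out of its holder, push the small recessed button all the way down with its tip, and put the stylus back upright, fully home in its holder. Then take the carrier by its knob and draw it out along the slanting barrel without prying it against the bore, until the upper black band is wholly out of the barrel and the lower one still wholly inside (it must never come out), and finish holding it there, still and in the gripper; leave the other things on the counter where they are.

Things in the scene. Friction and masses are not known exactly. Their poses are not given: they have to be found in the camera images.
- stand: fixed torch service stand, left or right of the holder: grey foot plate 140 mm (its x) by 190 mm (its y), 12 mm thick; origin under the plate on the counter, 5 mm in -x from its centre, z up. Carries the slanting barrel at y = -35 mm and the grey checker housing (46 mm wide, top at z = 34 mm) at y = +55 mm; its recessed button is at x = -20, y = +55 mm.
- barrel: aluminium torch barrel fixed in the stand: tube 80 mm long, 32 mm outer, 21.6 mm bore diameter. Origin: centre of its mouth (upper end), 100 mm above the counter; z is the bore's axis, pointing out of the mouth, leaning 20 degrees from vertical towards the stand's -x (roughly towards the robot); its y is the stand's y.
- carrier: loose cell carrier, 0.14 to 0.28 kg: 20 mm rod, 70 mm long, in the bore; round knob on top, 25 mm diameter, 38 mm tall. Origin: on the axis at the knob's underside, which rests on the barrel's mouth when home; z points out through the knob. Black bands on the rod at z = -14 to -22 mm (upper) and -48 to -56 mm (lower): both are in the bore at home. Let go, it slides back.
- button_top (a point): centre of the top of the checker's recessed spring button (9 mm diameter), which sits 4 mm below the rim of a round 14 mm hole in the housing; rim 34 mm, button top 30 mm above the counter. It moves straight down.
- zero_button (a joint): travel of the button in m: 0 released, 0.004 fully down; springs back; about 1 N to start moving and 4.7 N at full travel.
- stylus: loose steel stylus, 50 g, standing tip down in its holder: 12 mm diameter, 140 mm long, tapering from 21 mm above the tip to a flat tip of 5 mm diameter and 14 mm length. Origin: centre of the tip's end; z points up along it to the blunt end.
- holder: fixed black block, 60 mm square and 56 mm tall on a 72 mm foot, with one round hole in the middle of its top, 16 mm in diameter and 50 mm deep; origin under its centre on the counter, z up. The stylus's tip rests on the hole's floor, 6 mm above the origin, and its upper end then stands 146 mm above the counter.
- tin: bystander: round flat tin, 62 mm across, 21 mm tall; origin under its centre
- brass_padlock: bystander: standing padlock, 16 x 38 x 53 mm; origin under its centre
- chrome_torch: bystander: chrome torch standing on end, 33 mm across, 114 mm tall; origin under its centre
- small_cap: bystander: lens cap lying flat, 39 mm across, 11 mm tall; origin under its centre
Mind the look-alikes: they are no part of the job. What is shaped like the carrier but purple or red is not meant.

How it is judged:
By the outcome, as a careful person would: the job done as asked, in the order asked, and still so for the second after the job is handed in, while the arm keeps its last pose, push and grip.
It also fails if it takes over 72 s, if anything falls off the work surface, if the arm or the gripper's body presses on something with over 40 N, if the wrist force passes 120 N, or if a joint passes its speed limit or range.

## Robot

A 7-joint arm with a two-finger parallel gripper is mounted at the origin on the work surface; the furniture and walls round the work are solid. World frame = base frame: x ahead of the robot, y to its left, z up, the work surface at z = 0. Lengths are in mm, angles in rad, forces in N, time in s.
With the tool pointing down it reaches from about 400 to 900 mm from the base axis. Payload 5.5 kg.
Tool frame: the origin (TCP) lies on the front face of the gripper's body, between the roots of the fingers; the fingertips stand 66 mm ahead of it and the grasp point (between the pads) lies 47 mm ahead of it; z points along the fingers, y is the line along which they close (so a half turn about z gives the same grasp; the last joint's range is limited). The gripper opens to 92 mm and grips with 3 to 60 N. Pads are 19 mm wide; open, the fingers measure 130 mm over their backs; the gripper's body (75 mm by 190 mm) begins 47 mm behind the grasp point.
Start: joints at [-0.897, 0.501, -0.427, 1.55, 0.221, 1.138, -0.21], TCP at [259.538, 595.935, 292.229] pointing down, gripper open.
Joint ranges: [-2.88, 2.88], [-0.31, 2.03], [-1.54, 1.56], [0.2, 2.42], [-1.41, 4.55], [0.19, 2.02], [-2.57, 2.57]. Speed limits (rad/s): [2.57, 2.57, 3.14, 3.14, 3.14, 3.14, 3.14].

## Interface

Orientations are given as a unit quaternion [x, y, z, w].
In Python, from plant import sense, get_image, sign_off, spot_in, cut_out, mark_of gives the robot as it stands. The module is installed in compiled form; this text tells all that it offers.
- The arm moves only by the tool arm_command, never from a script. Its argument "series" is a list that holds one entry, the list of rows, each a list of 7 numbers: the turn, a rotation vector about the tool's x, y, z in degrees, then the shift along the tool's x, y, z in m, then the opening in per cent of the stroke, from 0 (shut) to 100 (fully open). A call has 1 to 8 rows; each row is the pose to reach, as a shift and turn from the pose commanded when the call began, along the tool's axes at that moment; what a row does not reach only later rows make up. A row lasts 1/8 s, in which the tool goes at most 62.5 mm and 10.7 degrees, less where a joint would pass 70% of its speed; a pose out of reach is approached as far as the arm can. A call with a gripper value outside its range is refused whole. The fingers move at their own pace and stop on an object; the grip force is fixed at half the most. Time passes only in rows, so rows that repeat a pose let the fingers close. It gives the time, the measured TCP pose, the force, the opening and the grip force at its end, in the units of the state.
- sense(): the state, without advancing time (a new reading comes with each control period).
- get_image(name): name is "scene" or "top"; returns a dict with "img" (480x640x3 uint8, red, green, blue), "fx", "fy", "cx", "cy" (pixels), "distortion" ([k1, k2, p1, p2, k3] as OpenCV has them; the pictures are not rectified), "view" (4x4, takes a point from world to camera coordinates). Camera axes: x right, y down, z forward; pixel columns grow to the right and rows downward; lengths in mm; the calibration is good to about 2 mm. A picture is of the moment at which its call begins. There is no depth.
- sign_off(): hands the job in; it is judged then, once.
Trained networks look in a picture, given as the dict that the camera call returned (one of the last four; its "shot" number tells which), for a name from the list of things; names that differ only in an ending like _2 or _b are one class to them, and where a whole thing is asked for, a point or a joint stands for the part that bears it (a point fixed in the world has none). Each returns a list of dicts, best first, with "p" (0 to 1); they miss things now and then, are a little off and sometimes report something else, mostly with a low value. They report only what shows in the picture. A call takes as long as a camera call. They do not tell look-alikes from the thing itself.
- spot_in(target, picture): "point" ([x, y, z] in mm, in world coordinates, good to about 4 mm: the middle of the surface that is visible of it).
- cut_out(target, picture): "pixels" (480x640 bool, what is visible of it).
- mark_of(target, picture): "point" ([x, y, z] in mm, in world coordinates, good to about 4 mm: a listed point, or the origin of a listed thing).
The state is a dict: "time_s": time; "joint_positions": joint angles; "dq": joint speeds; "joint_torque": joint torques, N m; "eef_pos": TCP position; "tcp_rot": TCP orientation; "force": force on the tool from outside, world axes, zero at the start; "ft_torque": the same for the moment, N m; "grip_width": finger opening in mm; "finger_force": force on a finger pad.
Only numpy, scipy, OpenCV 4.12 (cv2) and the standard library are available. Lean on these libraries where they do the work, as an engineer would, in place of code of your own. Each camera call takes 0.05 s, during which the arm holds its last target. There are 200 camera calls.

## Working session

There is one attempt and no reset: what is moved stays moved. The work goes in short steps, Python scripts to look and compute and a tool call to move; the robot and the scene stay as the last step left them, time stands still between calls to the robot, and variables do not carry over. Pictures are saved under pics/ and viewed, at most 10 in all, crops included, and the job is handed in when it is done.

Besides the shell and the picture viewer there is one more tool, called after ">>>" by a JSON object that holds its "op" and its "data". arm_command: Moves the arm, as the interface text tells. Its arguments: {"type":"object","properties":{"series":{"type":"array"}},"required":["series"]}

```bash
mkdir -p pics; cat > h.py <<'E'
import numpy as np, cv2
from plant import *
from scipy.spatial.transform import Rotation as R
def proj(im,P):
    P=np.asarray(P,float).reshape(-1,3); V=np.array(im["view"]); K=np.array([[im["fx"],0,im["cx"]],[0,im["fy"],im["cy"]],[0,0,1.]])
    return cv2.projectPoints(P,cv2.Rodrigues(V[:3,:3])[0],V[:3,3],K,np.array(im["distortion"],float))[0].reshape(-1,2)
def ray(im,uv):
    V=np.array(im["view"]); K=np.array([[im["fx"],0,im["cx"]],[0,im["fy"],im["cy"]],[0,0,1.]])
    n=cv2.undistortPoints(np.array([[uv]],float),K,np.array(im["distortion"],float)).ravel()
    return -V[:3,:3].T@V[:3,3], V[:3,:3].T@np.array([n[0],n[1],1])
def atz(im,uv,z):
    c,d=ray(im,uv); return c+d*(z-c[2])/d[2]
def save(im,name,crop=None,s=1):
    a=im["img"][:,:,::-1]
    if crop: a=a[crop[1]:crop[3],crop[0]:crop[2]]
    cv2.imwrite("pics/"+name,cv2.resize(a,None,fx=s,fy=s,interpolation=cv2.INTER_CUBIC))
E
python3 - <<'E'
from h import *
s=sense(); print(s)
for n in("scene","top"):
    im=get_image(n); save(im,n+"0.png"); print(n,ray(im,(320,240)))
    for t in("stand","barrel","carrier","button_top","stylus","holder","tin","brass_padlock","chrome_torch","small_cap"):
        for o in mark_of(t,im)[:3]: print(t,np.round(o["point"]),round(o["p"],2),proj(im,o["point"]).round().tolist())
E
```

```text
{'time_s': 0.0, 'joint_positions': array([-0.89680921,  0.50183826, -0.42676396,  1.5514816 ,  0.22081447,
        1.13827656, -0.21033677]), 'dq': array([-1.40953632e-03, -6.47651280e-04,  1.36225334e-03, -1.23423210e-03,
       -2.31534848e-03,  2.85137446e-04,  5.67526134e-05]), 'joint_torque': array([ 1.33311310e-03, -5.66587222e+01, -5.81558347e+00, -2.79105663e+01,
       -6.84977090e-02,  3.09335499e-02,  1.94893355e-04]), 'eef_pos': array([259.39320345, 595.36348628, 291.16868334]), 'tcp_rot': array([ 2.03949161e-01,  9.78980997e-01, -9.48732620e-04, -2.17753375e-04]), 'force': array([ 0.37850411,  0.52311271, -0.2000404 ]), 'ft_torque': array([0.02568603, 0.02514302, 0.02177416]), 'finger_force': 0.0, 'grip_width': 91.66902495218167}
scene (array([-236.85105058, -339.46360252, 1044.44242763]), array([ 0.5661572 ,  0.36627845, -0.73857092]))
stand [510. 128.   2.] 0.83 [[326.0, 262.0]]
barrel [494. 102. 101.] 0.92 [[332.0, 242.0]]
carrier [492. 100.  98.] 0.75 [[332.0, 244.0]]
carrier [373. 168.   3.] 0.43 [[280.0, 293.0]]
button_top [380. -30.   0.] 0.35 [[356.0, 330.0]]
sty
[... 407 characters left out ...]
0.22149988,   93.71167932, 1134.84689057]), array([ 0.08514961,  0.01644961, -0.99633897]))
stand [511. 129.  -2.] 0.67 [[314.0, 235.0]]
stand [684. -16.  -1.] 0.39 [[369.0, 167.0]]
barrel [494. 100.  97.] 0.57 [[324.0, 238.0]]
carrier [305. 297.  13.] 0.84 [[247.0, 318.0]]
carrier [287. 458.  11.] 0.66 [[183.0, 326.0]]
carrier [490. 100.  96.] 0.47 [[325.0, 239.0]]
stylus [ 503. -161.   10.] 0.55 [[429.0, 236.0]]
holder [ 502. -162.   -1.] 0.56 [[429.0, 236.0]]
holder [384. -30.  -1.] 0.19 [[378.0, 284.0]]
tin [682. -13.  -2.] 0.88 [[368.0, 168.0]]
tin [692. 131.  -3.] 0.32 [[312.0, 165.0]]
brass_padlock [385. -32.  -1.] 0.42 [[379.0, 284.0]]
small_cap [370. 172.  -1.] 0.45 [[297.0, 291.0]]
```

View pics/scene0.png

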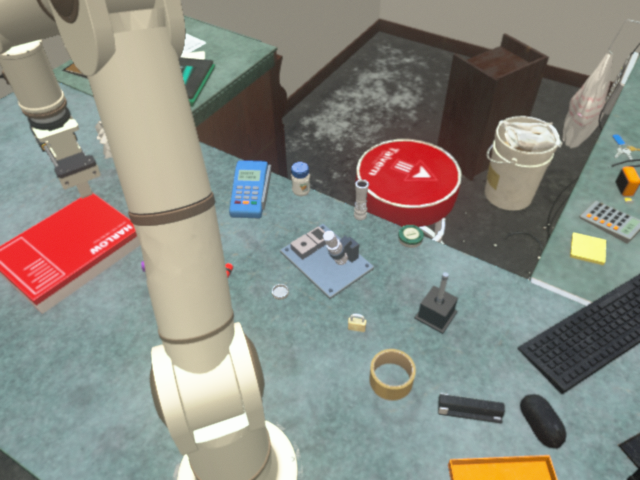

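View pics/top0.png

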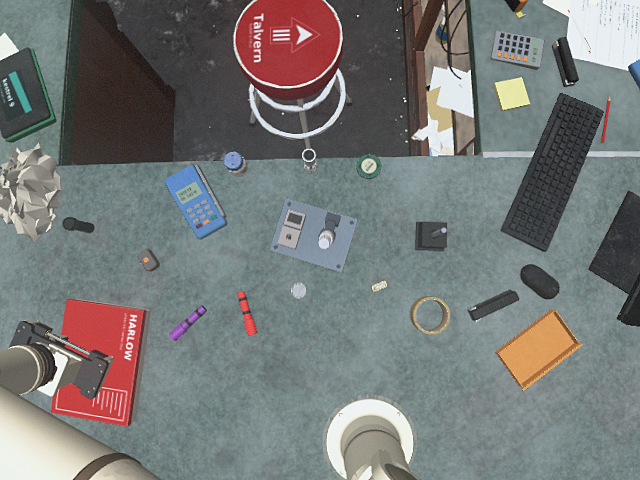

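The scene picture shows the stand at (328,260), the silver knob in its barrel at (330,238), and the holder with the stylus at (438,305). In the top picture the knob is at (326,238), the checker at (291,228) and the holder at (431,235).

These could be taken for the carrier in the top picture: the silver knob in the stand (326,238), the red one (247,313) and the purple one (187,323). I choose the silver one in the stand. The chrome torch (309,158) is a bystander. Next I'll check it in a close crop and measure the yaw.

```bash
python3 - <<'E'
from h import *
im=get_image("top"); sc=get_image("scene")
a=cv2.resize(im["img"][190:280,260:460,::-1],None,fx=4,fy=4,interpolation=cv2.INTER_CUBIC)
b=cv2.resize(sc["img"][215:335,270:470,::-1],None,fx=4,fy=4,interpolation=cv2.INTER_CUBIC)[:,:]
cv2.imwrite("pics/c1.png",np.vstack([a,b])[:,:800][:840]); cv2.imwrite("pics/c1.png",cv2.resize(np.vstack([a,b]),(571,600)))
cv2.imwrite("pics/c1.png",np.vstack([cv2.resize(a,(640,288)),cv2.resize(b[:,:],(520,312)).copy() if 0 else cv2.copyMakeBorder(cv2.resize(b,(520,312)),0,0,0,120,cv2.BORDER_CONSTANT)]))
m=max(cut_out("stand",im),key=lambda o:o["pixels"][180:290,260:370].sum())["pixels"].astype(np.uint8)
print(m.sum())
cn=max(cv2.findContours(m,0,1)[0],key=cv2.contourArea).reshape(-1,2)
w=np.array([atz(im,p,12)[:2] for p in cn],np.float32)
r=cv2.minAreaRect(w); print("rect",r,cv2.boxPoints(r))
for t in("holder","stylus"):
  for pic in (im,sc):
    for f in(cut_out,):
      o=f(t,pic)
      if o:
        ys,xs=np.nonzero(o[0]["pixels"]); print(t,o[0]["p"],len(xs),xs.min(),xs.max(),ys.min(),ys.max())
for pic in(im,sc):
  print([ (np.round(o["point"]),o["p"]) for t in("stylus","button_top","carrier") for o in spot_in(t,pic)])
E
```

```text
4264
rect ((510.7190856933594, 127.7222900390625), (193.83526611328125, 146.33226013183594), 72.099609375) [[411.30585   57.984787]
 [550.5545    13.007645]
 [610.1323   197.4598  ]
 [470.88367  242.43694 ]]
holder 0.78 801 415 446 222 250
holder 0.8 1212 415 456 286 332
stylus 0.67 159 437 447 272 302
[(array([515.,  90.,  80.]), 0.41), (array([319., 298.,  18.]), 0.96), (array([292., 452.,  19.]), 0.67), (array([515.,  88.,  80.]), 0.66), (array([483., 107., 134.]), 0.56)]
[(array([680., 129.,  69.]), 0.71), (array([ 494., -162.,  111.]), 0.63), (array([363., 303.,  19.]), 0.61), (array([480.,  96., 132.]), 0.44)]
```

View pics/c1.png

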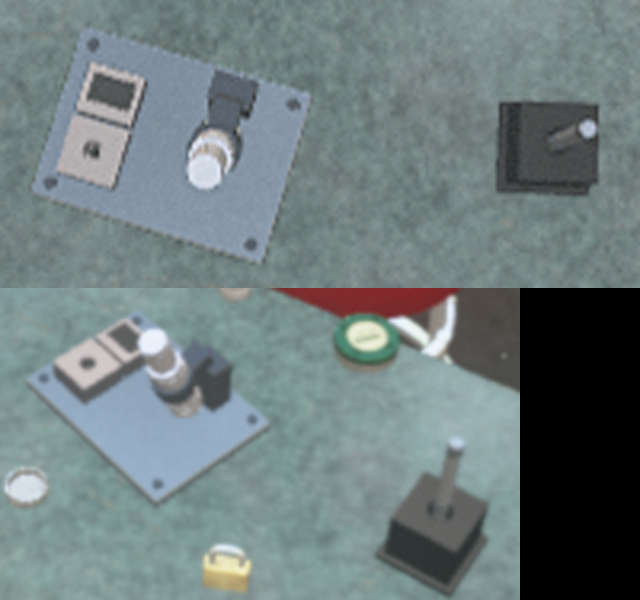

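The crop confirms it: the silver knob sits in the slanted barrel on the stand, with the button hole at crop (93,151) and the stylus end at crop (588,129). Triangulating the key points next.

```bash
python3 - <<'E'
from h import *
im=get_image("top"); sc=get_image("scene")
for n,a,b,z in(("button rim",(289.06,237.2),(303.8,243.8),34),("knobtop",(324.06,243.1),(329.2,235.4),135.7),("stylus top",(443.75,230.3),(445.4,274.6),146)):
    c1,d1=ray(im,a);c2,d2=ray(sc,b)
    t=np.linalg.lstsq(np.c_[d1,-d2],c2-c1,rcond=None)[0]
    print(n,atz(im,a,z).round(1),atz(sc,b,z).round(1),"tri",((c1+d1*t[0]+c2+d2*t[1])/2).round(1))
x=np.array([.9516,-.3074,0]);y=np.array([.3074,.9516,0]);o=np.array([506,129.3,0])
print("button from plate",o-20*x+55*y)
# stylus silhouettes: holder foot
for pic in(im,sc): print([(t,np.round(q["point"],1)) for t in("holder","stylus","barrel","button_top","stand") for q in mark_of(t,pic)[:1]])
s=sense();r=R.from_quat(s["tcp_rot"]);print(r.as_matrix().round(3))
tgt=np.array([503,-161,250]);print("shift to above stylus",r.inv().apply(tgt-s["eef_pos"]))
E
```

```text
button rim [502.4 187.7  34. ] [506.8 188.4  34. ] tri [502.5 186.5  39.2]
knobtop [478.6 101.3 135.7] [481.9 101.2 135.7] tri [478.9 100.5 138.9]
stylus top [ 501.6 -162.6  146. ] [ 504.4 -162.8  146. ] tri [ 501.8 -162.7  148.5]
button from plate [503.875 187.786   0.   ]
[('holder', array([ 5.012e+02, -1.635e+02, -4.000e-01])), ('stylus', array([ 501. , -165.1,    7.2])), ('barrel', array([491.7,  97. ,  96.9])), ('stand', array([511.6, 127.8,  -1.4]))]
[('holder', array([ 5.022e+02, -1.636e+02, -4.000e-01])), ('stylus', array([ 500.4, -164.2,    8.3])), ('barrel', array([488.9,  99.5,  99.3])), ('stand', array([512.4, 128.8,   1.1]))]
[[-0.917  0.399  0.   ]
 [ 0.399  0.917  0.   ]
 [ 0.     0.    -1.   ]]
shift to above stylus [-525.45593654 -596.77713534   42.17111289]
```

>>> {"op": "arm_command", "data": {"series": [[[0,0,0,-0.02,-0.023,0,100],[0,0,0,-0.06,-0.07,0,100],[0,0,0,-0.1,-0.115,0,100],[0,0,0,-0.14,-0.16,0,100],[0,0,0,-0.18,-0.205,0,100],[0,0,0,-0.22,-0.25,0,100],[0,0,0,-0.25,-0.285,0,100],[0,0,0,-0.265,-0.3,0,100]]]}}

```text
time_s: 3.35
eef_pos: [383.4, 212.2, 292.5]
tcp_rot: [0.206, 0.979, -0.0, 0.0]
force: [0.0, 0.2, 0.1]
grip_width: 91.5
finger_force: 0.0
```

>>> {"op": "arm_command", "data": {"series": [[[0,0,0,-0.02,-0.023,0,100],[0,0,0,-0.06,-0.07,0,100],[0,0,0,-0.1,-0.115,0,100],[0,0,0,-0.14,-0.16,0,100],[0,0,0,-0.18,-0.205,0,100],[0,0,0,-0.22,-0.25,0,100],[0,0,0,-0.25,-0.285,0.03,100],[0,0,0,-0.26,-0.298,0.04,60]]]}}

```text
time_s: 4.35
eef_pos: [501.5, -165.0, 250.8]
tcp_rot: [0.206, 0.979, -0.0, -0.001]
force: [-0.7, 0.1, 0.7]
grip_width: 85.8
finger_force: 0.0
```

```bash
cat > go.py <<'E'
from h import *
import sys
s=sense();r=R.from_quat(s["tcp_rot"])
print(s["time_s"],s["eef_pos"].round(1),s["tcp_rot"].round(4),"F",s["force"].round(1),"M",s["ft_torque"].round(2),"w",round(s["grip_width"],1),s["finger_force"],"q",s["joint_positions"].round(2))
if len(sys.argv)>3:
    print("tool shift mm",r.inv().apply(np.array([float(v) for v in sys.argv[1:4]])-s["eef_pos"]).round(1))
E
python3 go.py 502.5 -163 155
```

```text
4.35 [ 501.5 -165.   250.8] [ 2.060e-01  9.786e-01 -5.000e-04 -9.000e-04] F [-0.7  0.1  0.7] M [0.11 0.05 0.02] w 85.8 0.0 q [ 0.21  0.3   0.06  1.91 -0.02  0.93  1.44]
tool shift mm [-0.3  2.4 95.8]
```

>>> {"op": "arm_command", "data": {"series": [[[0,0,0,0,0.001,0.012,45],[0,0,0,0,0.0024,0.04,45],[0,0,0,0,0.0024,0.07,45],[0,0,0,0,0.0024,0.09,45],[0,0,0,0,0.0024,0.096,45],[0,0,0,0,0.0024,0.096,45]]]}}

```text
time_s: 5.1
eef_pos: [503.2, -158.4, 156.5]
tcp_rot: [0.203, 0.979, 0.0, -0.0]
force: [0.5, -0.4, 0.2]
grip_width: 41.2
finger_force: 0.0
```

```bash
python3 go.py 502.5 -163 155; python3 - <<'E'
from h import *
im=get_image("scene");save(im,"g.png",(370,210,510,340),4)
E
```

```text
5.1 [ 503.2 -158.4  156.5] [ 2.031e-01  9.792e-01  3.000e-04 -0.000e+00] F [ 0.5 -0.4  0.2] M [ 0.02 -0.05 -0.03] w 41.2 0.0 q [ 0.21  0.43  0.05  1.98 -0.03  0.73  1.44]
tool shift mm [-1.1 -4.5  1.4]
```

View pics/g.png

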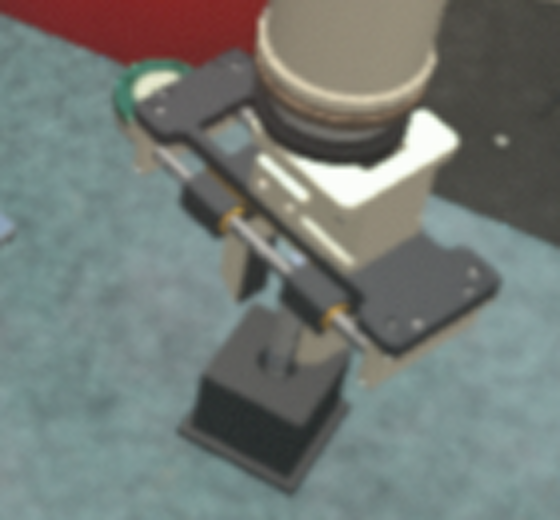

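The stylus at crop (285,340) stands between the fingers, nearer the right one. That agrees with the measured -4.5 mm offset, so I'll correct by that much and then close.

>>> {"op": "arm_command", "data": {"series": [[[0,0,0,-0.001,-0.0045,0.001,45],[0,0,0,-0.001,-0.0045,0.001,45],[0,0,0,-0.001,-0.0045,0.001,30],[0,0,0,-0.001,-0.0045,0.001,20]]]}}

```text
time_s: 5.65
eef_pos: [502.2, -164.3, 155.3]
tcp_rot: [0.204, 0.979, 0.0, 0.0]
force: [-0.0, 0.1, -0.4]
grip_width: 25.9
finger_force: 0.0
```

>>> {"op": "arm_command", "data": {"series": [[[0,0,0,0,0,0,10],[0,0,0,0,0,0,0],[0,0,0,0,0,0,0],[0,0,0,0,0,0,0],[0,0,0,0,0,0,0],[0,0,0,0,0,0,0]]]}}

```text
time_s: 6.4
eef_pos: [502.4, -163.7, 155.2]
tcp_rot: [0.204, 0.979, 0.0, 0.0]
force: [1.9, 4.3, 0.1]
grip_width: 11.5
finger_force: 29.9
```

```bash
python3 go.py 502.5 -163 155
```

```text
6.4 [ 502.4 -163.7  155.2] [2.037e-01 9.790e-01 3.000e-04 1.000e-04] F [1.9 4.3 0.1] M [ 1.08 -0.48  0.03] w 11.5 29.923118948936462 q [ 0.22  0.44  0.05  1.98 -0.03  0.73  1.45]
tool shift mm [0.2 0.7 0.2]
```

>>> {"op": "arm_command", "data": {"series": [[[0,0,0,0,0.001,0,0],[0,0,0,0,0.001,0,0]]]}}

```text
time_s: 6.65
eef_pos: [502.5, -163.5, 155.2]
tcp_rot: [0.204, 0.979, -0.0, -0.0]
force: [1.5, 2.9, -1.8]
grip_width: 11.3
finger_force: 29.9
```

```bash
python3 go.py 502.5 -163 155
```

```text
6.65 [ 502.5 -163.5  155.2] [ 2.04e-01  9.79e-01 -1.00e-04 -1.00e-04] F [ 1.5  2.9 -1.8] M [ 0.7  -0.27 -0.02] w 11.3 29.930964410305023 q [ 0.22  0.44  0.05  1.98 -0.03  0.73  1.45]
tool shift mm [0.2 0.5 0.2]
```

>>> {"op": "arm_command", "data": {"series": [[[0,0,0,0,0.001,0,0],[0,0,0,0,0.0015,0,0],[0,0,0,0,0.0015,0,0]]]}}

```text
time_s: 7.02
eef_pos: [502.9, -162.6, 155.2]
tcp_rot: [0.204, 0.979, -0.0, -0.0]
force: [0.3, -0.4, -0.0]
grip_width: 11.2
finger_force: 30.0
```

```bash
python3 go.py 502.5 -163 155
```

```text
7.025 [ 502.9 -162.6  155.2] [ 2.042e-01  9.789e-01 -3.000e-04 -1.000e-04] F [ 0.3 -0.4 -0. ] M [-0.09  0.05 -0.03] w 11.2 29.961753487586975 q [ 0.22  0.44  0.05  1.98 -0.03  0.73  1.45]
tool shift mm [ 0.2 -0.5  0.2]
```

>>> {"op": "arm_command", "data": {"series": [[[0,0,0,0,0,-0.006,0],[0,0,0,0,0,-0.025,0],[0,0,0,0,0,-0.055,0],[0,0,0,0,0,-0.09,0],[0,0,0,0,0,-0.125,0],[0,0,0,0,0,-0.15,0],[0,0,0,0,0,-0.165,0],[0,0,0,0,0,-0.165,0]]]}}

```text
time_s: 8.02
eef_pos: [503.6, -162.2, 321.1]
tcp_rot: [0.204, 0.979, -0.0, 0.001]
force: [-0.3, 0.7, -1.4]
grip_width: 11.3
finger_force: 30.0
```

>>> {"op": "arm_command", "data": {"series": [[[0,0,0,0.008,0.018,0,0],[0,0,0,0.024,0.056,0,0],[0,0,0,0.045,0.104,0,0],[0,0,0,0.067,0.155,0,0],[0,0,0,0.089,0.206,0,0],[0,0,0,0.111,0.257,0,0],[0,0,0,0.13,0.302,0,0],[0,0,0,0.1385,0.322,0,0]]]}}

```text
time_s: 9.02
eef_pos: [503.3, 192.1, 318.5]
tcp_rot: [0.202, 0.979, -0.0, -0.001]
force: [-0.4, -0.2, -1.0]
grip_width: 11.2
finger_force: 30.0
```

>>> {"op": "arm_command", "data": {"series": [[[0,0,0,0,0,0.01,0],[0,0,0,0,0,0.04,0],[0,0,0,0,0,0.075,0],[0,0,0,0,0,0.1,0],[0,0,0,0,0,0.115,0],[0,0,0,0,0,0.12,0],[0,0,0,0,0,0.12,0]]]}}

```text
time_s: 9.9
eef_pos: [505.0, 188.1, 200.3]
tcp_rot: [0.204, 0.979, -0.0, 0.0]
force: [1.3, -0.2, 0.5]
grip_width: 11.3
finger_force: 30.0
```

```bash
python3 go.py 504 187.8 184; python3 - <<'E'
from h import *
im=get_image("scene");sc=get_image("top");p=sense()["eef_pos"]
a=cv2.resize(im["img"][200:290,250:350,::-1],None,fx=5,fy=5,interpolation=cv2.INTER_CUBIC)
cv2.imwrite("pics/b.png",a)
q=p-[0,0,149.2]
print("pred tip px",proj(im,q),"tip at rim",proj(im,[p[0],p[1],34]))
E
```

```text
9.9 [505.  188.1 200.3] [ 0.2042  0.9789 -0.      0.    ] F [ 1.3 -0.2  0.5] M [-0.03  0.01  0.03] w 11.3 29.959571063518524 q [-0.27  0.39 -0.17  1.92  0.08  0.84  0.68]
tool shift mm [ 0.8 -0.7 16.3]
pred tip px [[303.12911194 239.12638558]] tip at rim [[303.38542942 244.13234614]]
```

View pics/b.png

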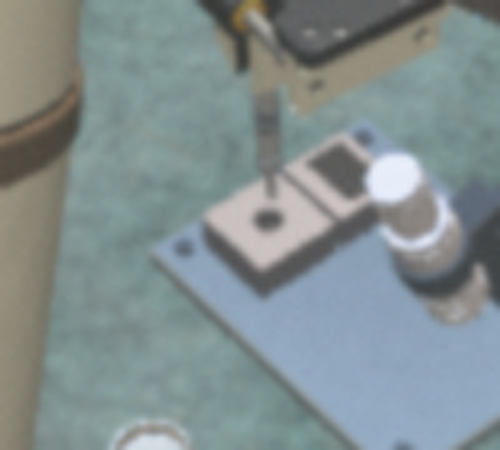

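The tip at crop (271,193) hangs over the button hole at crop (268,220), about 1 to 2 mm off to the right. I'll nudge it by that much and go down.

>>> {"op": "arm_command", "data": {"series": [[[0,0,0,0.001,0.0005,0.003,0],[0,0,0,0.001,0.0005,0.01,0],[0,0,0,0.001,0.0005,0.015,0],[0,0,0,0.001,0.0005,0.018,0],[0,0,0,0.001,0.0005,0.019,0],[0,0,0,0.001,0.0005,0.019,0]]]}}

```text
time_s: 10.75
eef_pos: [504.1, 189.4, 181.2]
tcp_rot: [0.204, 0.979, -0.0, -0.0]
force: [1.0, -0.2, 0.1]
grip_width: 11.1
finger_force: 30.0
```

>>> {"op": "arm_command", "data": {"series": [[[0,0,0,0,0,0.001,0],[0,0,0,0,0,0.002,0],[0,0,0,0,0,0.003,0],[0,0,0,0,0,0.004,0],[0,0,0,0,0,0.004,0]]]}}

```text
time_s: 11.38
eef_pos: [504.2, 189.4, 177.4]
tcp_rot: [0.204, 0.979, 0.0, 0.0]
force: [-0.0, 0.2, 1.8]
grip_width: 11.4
finger_force: 30.0
```

```bash
python3 go.py 504 187.8 174
```

```text
11.375 [504.2 189.4 177.4] [2.04e-01 9.79e-01 1.00e-04 2.00e-04] F [-0.   0.2  1.8] M [-0.08  0.12  0.02] w 11.4 29.962614476680756 q [-0.28  0.42 -0.16  1.93  0.09  0.79  0.67]
tool shift mm [-0.5 -1.6  3.4]
```

>>> {"op": "arm_command", "data": {"series": [[[0,0,0,0,0,0.001,0],[0,0,0,0,0,0.002,0],[0,0,0,0,0,0.003,0],[0,0,0,0,0,0.004,0],[0,0,0,0,0,0.004,0],[0,0,0,0,0,0.004,0]]]}}

```text
time_s: 12.12
eef_pos: [504.6, 189.6, 174.5]
tcp_rot: [0.204, 0.979, 0.0, 0.001]
force: [-1.5, -0.9, 11.8]
grip_width: 11.4
finger_force: 30.0
```

```bash
python3 go.py 504 187.8 174
```

```text
12.125 [504.6 189.6 174.5] [2.039e-01 9.790e-01 3.000e-04 7.000e-04] F [-1.5 -0.9 11.8] M [-0.36  0.71  0.  ] w 11.4 30.013418197631836 q [-0.28  0.43 -0.16  1.94  0.09  0.78  0.67]
tool shift mm [-0.2 -1.9  0.5]
```

>>> {"op": "arm_command", "data": {"series": [[[0,0,0,0,0,-0.006,0],[0,0,0,0,0,-0.025,0],[0,0,0,0,0,-0.055,0],[0,0,0,0,0,-0.09,0],[0,0,0,0,0,-0.12,0],[0,0,0,0,0,-0.14,0],[0,0,0,0,0,-0.145,0],[0,0,0,0,0,-0.145,0]]]}}

```text
time_s: 13.12
eef_pos: [503.8, 189.2, 317.6]
tcp_rot: [0.204, 0.979, -0.0, -0.0]
force: [0.1, -0.6, 0.0]
grip_width: 11.3
finger_force: 30.0
```

>>> {"op": "arm_command", "data": {"series": [[[0,0,0,-0.008,-0.018,0,0],[0,0,0,-0.024,-0.056,0,0],[0,0,0,-0.045,-0.104,0,0],[0,0,0,-0.067,-0.155,0,0],[0,0,0,-0.089,-0.206,0,0],[0,0,0,-0.111,-0.257,0,0],[0,0,0,-0.13,-0.302,0,0],[0,0,0,-0.1395,-0.323,0,0]]]}}

```text
time_s: 14.12
eef_pos: [501.5, -165.9, 316.6]
tcp_rot: [0.206, 0.979, -0.001, -0.001]
force: [-0.1, 1.2, -0.6]
grip_width: 11.3
finger_force: 30.0
```

>>> {"op": "arm_command", "data": {"series": [[[0,0,0,0,0,0.01,0],[0,0,0,0,0,0.035,0],[0,0,0,0,0,0.065,0],[0,0,0,0,0,0.08,0],[0,0,0,0,0,0.085,0],[0,0,0,0,0,0.085,0],[0,0,0,0,0,0.085,0]]]}}

```text
time_s: 15.0
eef_pos: [503.6, -162.5, 234.2]
tcp_rot: [0.204, 0.979, -0.0, 0.001]
force: [0.2, -0.8, -0.3]
grip_width: 11.4
finger_force: 30.0
```

```bash
python3 go.py 502.8 -162.7 214; python3 - <<'E'
from h import *
im=get_image("scene");t=get_image("top")
p=sense()["eef_pos"];print(proj(im,p-[0,0,149.2]),proj(im,[502.8,-162.7,56]))
save(im,"i.png",(395,225,485,335),5)
E
```

```text
15.0 [ 503.6 -162.5  234.2] [ 2.039e-01  9.790e-01 -0.000e+00  9.000e-04] F [ 0.2 -0.8 -0.3] M [-0.05 -0.01  0.03] w 11.4 29.990533590316772 q [ 0.22  0.32  0.05  1.92 -0.02  0.89  1.44]
tool shift mm [ 0.7 -0.5 20.2]
[[440.76802103 292.99324281]] [[438.72916829 301.355348  ]]
```

View pics/i.png

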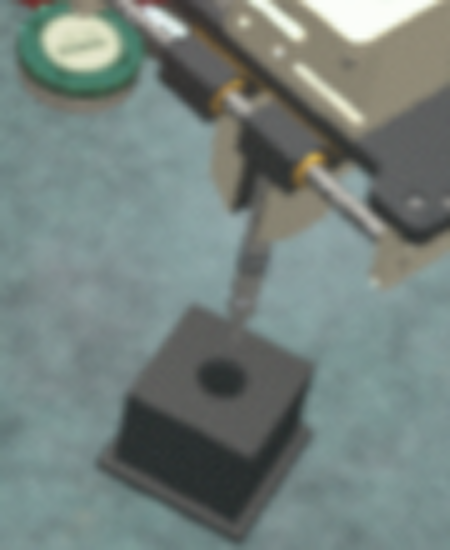

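The tip at crop (237,332) is above the hole at crop (221,377). The offset is close to the geometric prediction, so I'll lower it at the recorded pose and watch the force.

>>> {"op": "arm_command", "data": {"series": [[[0,0,0,0.0007,-0.0005,0.005,0],[0,0,0,0.0007,-0.0005,0.015,0],[0,0,0,0.0007,-0.0005,0.025,0],[0,0,0,0.0007,-0.0005,0.032,0],[0,0,0,0.0007,-0.0005,0.038,0],[0,0,0,0.0007,-0.0005,0.042,0],[0,0,0,0.0007,-0.0005,0.045,0],[0,0,0,0.0007,-0.0005,0.045,0]]]}}

```text
time_s: 16.1
eef_pos: [502.1, -162.6, 188.1]
tcp_rot: [0.204, 0.979, 0.0, -0.0]
force: [0.3, -0.3, -0.4]
grip_width: 11.6
finger_force: 30.0
```

```bash
python3 go.py 502.8 -162.7 155.2
```

```text
16.1 [ 502.1 -162.6  188.1] [ 2.039e-01  9.790e-01  0.000e+00 -1.000e-04] F [ 0.3 -0.3 -0.4] M [ 0.   -0.02  0.04] w 11.6 29.99055415391922 q [ 0.22  0.39  0.05  1.96 -0.03  0.8   1.45]
tool shift mm [-0.7  0.2 32.9]
```

Tip is in the hole and free. Continuing down.

>>> {"op": "arm_command", "data": {"series": [[[0,0,0,-0.0005,0,0.004,0],[0,0,0,-0.0005,0,0.011,0],[0,0,0,-0.0005,0,0.018,0],[0,0,0,-0.0005,0,0.024,0],[0,0,0,-0.0005,0,0.028,0],[0,0,0,-0.0005,0,0.03,0],[0,0,0,-0.0005,0,0.03,0]]]}}

```text
time_s: 16.98
eef_pos: [502.5, -162.8, 158.1]
tcp_rot: [0.204, 0.979, 0.0, -0.0]
force: [0.1, -1.0, -1.4]
grip_width: 11.4
finger_force: 30.0
```

>>> {"op": "arm_command", "data": {"series": [[[0,0,0,0,0,0.001,0],[0,0,0,0,0,0.002,0],[0,0,0,0,0,0.003,0],[0,0,0,0,0,0.003,0]]]}}

```text
time_s: 17.48
eef_pos: [502.6, -162.8, 155.2]
tcp_rot: [0.204, 0.979, 0.0, -0.0]
force: [0.3, -0.5, -0.2]
grip_width: 11.5
finger_force: 30.0
```

```bash
python3 go.py 502.8 -162.7 155.2
```

```text
17.475 [ 502.6 -162.8  155.2] [ 0.204  0.979  0.    -0.   ] F [ 0.3 -0.5 -0.2] M [-0.01 -0.03 -0.  ] w 11.5 29.99060422182083 q [ 0.22  0.44  0.05  1.98 -0.03  0.73  1.45]
tool shift mm [-0.2  0.2 -0. ]
```

>>> {"op": "arm_command", "data": {"series": [[[0,0,0,0,0,0.0005,0],[0,0,0,0,0,0.001,0],[0,0,0,0,0,0.0015,0],[0,0,0,0,0,0.0015,0]]]}}

```text
time_s: 17.98
eef_pos: [503.0, -163.0, 154.8]
tcp_rot: [0.204, 0.979, 0.0, 0.0]
force: [-1.9, 0.8, 8.9]
grip_width: 11.3
finger_force: 30.0
```

```bash
python3 go.py 502.8 -162.7 155.2
```

```text
17.975 [ 503.  -163.   154.8] [2.04e-01 9.79e-01 0.00e+00 5.00e-04] F [-1.9  0.8  8.9] M [0.12 0.61 0.05] w 11.3 29.992623031139374 q [ 0.22  0.44  0.05  1.98 -0.03  0.73  1.45]
tool shift mm [ 0.3  0.2 -0.4]
```

>>> {"op": "arm_command", "data": {"series": [[[0,0,0,0,0,-0.0012,0],[0,0,0,0,0,-0.0012,0],[0,0,0,0,0,-0.0012,16],[0,0,0,0,0,-0.0012,25],[0,0,0,0,0,-0.0012,40],[0,0,0,0,0,-0.0012,50],[0,0,0,0,0,-0.0012,50],[0,0,0,0,0,-0.0012,50]]]}}

```text
time_s: 18.98
eef_pos: [502.5, -162.9, 154.9]
tcp_rot: [0.204, 0.979, -0.0, -0.0]
force: [0.0, -0.5, -0.0]
grip_width: 45.7
finger_force: 0.0
```

>>> {"op": "arm_command", "data": {"series": [[[0,0,0,0,0,-0.01,50],[0,0,0,0,0,-0.03,50],[0,0,0,0,0,-0.06,50],[0,0,0,0,0,-0.09,60],[0,0,0,0,0,-0.12,60],[0,0,0,0,0,-0.145,60],[0,0,0,0,0,-0.15,60],[0,0,0,0,0,-0.15,60]]]}}

```text
time_s: 19.98
eef_pos: [502.4, -162.8, 304.9]
tcp_rot: [0.204, 0.979, 0.0, 0.0]
force: [1.4, -0.2, 0.1]
grip_width: 55.4
finger_force: 0.0
```

```bash
python3 go.py; python3 - <<'E'
from h import *
im=get_image("scene");top=get_image("top")
a=im["img"][255:335,400:480,::-1];b=im["img"][215:295,290:370,::-1]
cv2.imwrite("pics/k.png",cv2.resize(np.hstack([a,b]),None,fx=5,fy=5,interpolation=cv2.INTER_CUBIC))
print("stylus end exp px",proj(im,[502.8,-162.7,146])-[400,255])
print("barrel",[np.round(q["point"],1) for p in(im,top) for q in mark_of("barrel",p)[:1]])
ax=np.array([-.3255,.1051,.9397])
for d in(0,38): print(d,proj(im,np.array([492.4,97.2,100])+d*ax)-[290,215],proj(top,np.array([492.4,97.2,100])+d*ax))
s=sense()
# target tool rotation: z=-ax, y = stand y
y=np.array([.3074,.9516,0]);z=-ax/np.linalg.norm(ax);x=np.cross(y,z);x/=np.linalg.norm(x);y=np.cross(z,x)
T=R.from_matrix(np.c_[x,y,z]);r=R.from_quat(s["tcp_rot"]);print("rotvec",np.degrees((r.inv()*T).as_rotvec()))
knobgrasp=np.array([492.4,97.2,100])+24*ax
tcp=knobgrasp+47*ax;print("grasp tcp",tcp,"pre",tcp+80*ax, "tool shift",r.inv().apply(tcp+80*ax-s["eef_pos"]))
E
```

```text
19.975 [ 502.4 -162.8  304.9] [2.039e-01 9.790e-01 0.000e+00 1.000e-04] F [ 1.4 -0.2  0.1] M [-0.05  0.07  0.04] w 55.4 0.0 q [ 0.21  0.24  0.06  1.86 -0.02  1.05  1.44]
stylus end exp px [[45.01867631 20.1110021 ]]
barrel [array([493.7,  99.1,  99.7]), array([493.6,  96.9,  96.1])]
0 [[43.1570816  28.94643809]] [[325.88747422 238.28251342]]
38 [[38.76377125 20.94142446]] [[324.10051393 242.43867707]]
rotvec [ -0.99869254 -20.11261476  -5.57401986]
grasp tcp [469.2895 104.6621 166.7187] pre [443.2495 113.0701 241.8947] tool shift [163.79146603 229.3557117   62.09923943]
```

View pics/k.png

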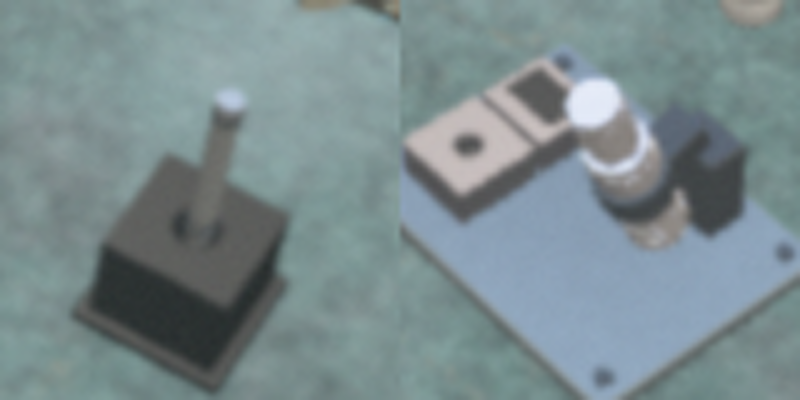

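The stylus stands home, its end at crop (231,102) where (225,100) was expected. The knob top at crop (594,100) matches my model to within a pixel. Moving to the tilted pre-grasp pose.

>>> {"op": "arm_command", "data": {"series": [[[-0.05,-1,-0.3,0.008,0.012,0,60],[-0.2,-4,-1.1,0.03,0.042,0.005,60],[-0.4,-8,-2.2,0.06,0.084,0.015,60],[-0.6,-12,-3.3,0.09,0.126,0.028,60],[-0.8,-16,-4.5,0.12,0.168,0.042,60],[-0.95,-19,-5.3,0.148,0.207,0.054,60],[-1.0,-20.1,-5.57,0.162,0.227,0.061,60],[-1.0,-20.1,-5.57,0.164,0.229,0.062,60]]]}}

```text
time_s: 21.18
eef_pos: [441.9, 115.2, 242.2]
tcp_rot: [0.15, 0.973, -0.027, 0.172]
force: [0.0, 0.3, -0.2]
grip_width: 55.5
finger_force: 0.0
```

>>> {"op": "arm_command", "data": {"series": [[[0,0,0,0,0,0,60],[0,0,0,0,0,0,60]]]}}

```text
time_s: 21.42
eef_pos: [444.0, 111.5, 243.2]
tcp_rot: [0.154, 0.972, -0.027, 0.173]
force: [0.7, -0.4, 0.4]
grip_width: 55.4
finger_force: 0.0
```

```bash
cat > k.py <<'E'
from h import *
ax=np.array([-.3255,.1051,.9397]);ax/=np.linalg.norm(ax)
s=sense();r=R.from_quat(s["tcp_rot"]);m=np.array([492.6,97.2,100])
y=np.array([.3074,.9516,0]);z=-ax;x=np.cross(y,z);x/=np.linalg.norm(x);y=np.cross(z,x)
print("rot err",np.degrees((r.inv()*R.from_matrix(np.c_[x,y,z])).as_rotvec()).round(2),"shift to grasp",r.inv().apply(m+71*ax-s["eef_pos"]).round(1),"F tool",r.inv().apply(s["force"]).round(1),"M tool",r.inv().apply(s["ft_torque"]).round(2))
E
python3 go.py; python3 k.py
```

```text
21.425 [444.  111.5 243.2] [ 0.1543  0.9724 -0.0272  0.1726] F [ 0.7 -0.4  0.4] M [0.14 0.4  0.03] w 55.4 0.0 q [-0.26  0.08 -0.21  2.26  0.48  0.6   0.42]
rot err [-0.03  0.13 -0.13] shift to grasp [ 1.6  1.4 80.8] F tool [-0.9 -0.2 -0.1] M tool [-0.02  0.42 -0.02]
```

>>> {"op": "arm_command", "data": {"series": [[[0,0,0,0.0016,0.0014,0.008,55],[0,0,0,0.0016,0.0014,0.028,55],[0,0,0,0.0016,0.0014,0.048,55],[0,0,0,0.0016,0.0014,0.063,50],[0,0,0,0.0016,0.0014,0.073,45],[0,0,0,0.0016,0.0014,0.079,40],[0,0,0,0.0016,0.0014,0.0805,40],[0,0,0,0.0016,0.0014,0.0805,40]]]}}

```text
time_s: 22.42
eef_pos: [469.1, 106.0, 167.0]
tcp_rot: [0.153, 0.973, -0.027, 0.173]
force: [0.6, 0.5, -0.3]
grip_width: 36.5
finger_force: 0.0
```

>>> {"op": "arm_command", "data": {"series": [[[0,0,0,0,0,0,38],[0,0,0,0,0,0,36]]]}}

```text
time_s: 22.68
eef_pos: [469.1, 106.0, 167.1]
tcp_rot: [0.153, 0.973, -0.027, 0.173]
force: [0.2, -0.1, 0.3]
grip_width: 33.3
finger_force: 0.0
```

```bash
python3 go.py; python3 k.py; python3 - <<'E'
from h import *
im=get_image("scene");save(im,"l.png",(280,190,390,290),5)
E
```

```text
22.675 [469.1 106.  167.1] [ 0.1532  0.9726 -0.0269  0.1728] F [ 0.2 -0.1  0.3] M [ 0.07  0.36 -0.02] w 33.3 0.0 q [-0.3   0.26 -0.14  2.28  0.7   0.43  0.22]
rot err [ 0.04  0.15 -0.01] shift to grasp [-0.6 -1.2  0.7] F tool [-0.3  0.  -0.2] M tool [0.05 0.37 0.  ]
```

View pics/l.png

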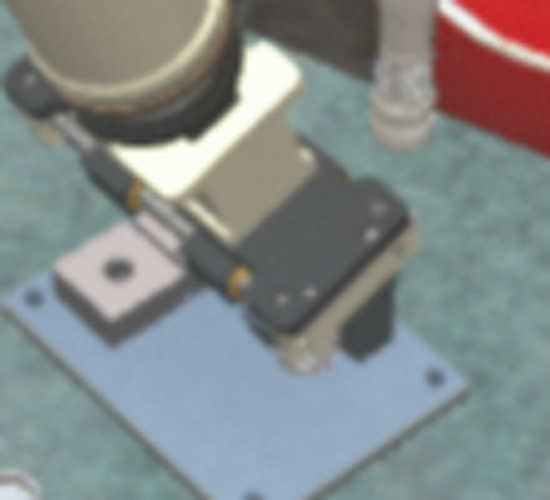

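The gripper covers the knob at about crop (290,330), so the grasp itself is hidden. I'll close it and read the forces.

>>> {"op": "arm_command", "data": {"series": [[[0,0,0,-0.0005,-0.001,0.0003,36],[0,0,0,-0.0005,-0.001,0.0003,30],[0,0,0,-0.0005,-0.001,0.0003,20],[0,0,0,-0.0005,-0.001,0.0003,10],[0,0,0,-0.0005,-0.001,0.0003,10],[0,0,0,-0.0005,-0.001,0.0003,10]]]}}

```text
time_s: 23.48
eef_pos: [469.5, 105.6, 166.8]
tcp_rot: [0.153, 0.973, -0.026, 0.173]
force: [-0.1, 4.2, -0.4]
grip_width: 24.8
finger_force: 30.0
```

```bash
python3 go.py; python3 k.py
```

```text
23.475 [469.5 105.6 166.8] [ 0.1528  0.9727 -0.0264  0.1728] F [-0.1  4.2 -0.4] M [1.16 0.38 0.39] w 24.8 29.994762539863586 q [-0.3   0.26 -0.14  2.28  0.7   0.43  0.22]
rot err [0.1  0.13 0.03] shift to grasp [-0.2 -0.9  0.2] F tool [ 1.4  3.9 -0.1] M tool [-1.06  0.71 -0.02]
```

>>> {"op": "arm_command", "data": {"series": [[[0,0,0,0.0003,0.001,0,10],[0,0,0,0.0005,0.0018,0,10],[0,0,0,0.0005,0.0018,0,10]]]}}

```text
time_s: 23.85
eef_pos: [469.5, 105.9, 166.7]
tcp_rot: [0.154, 0.973, -0.028, 0.173]
force: [-0.5, -0.8, 3.6]
grip_width: 24.4
finger_force: 30.0
```

```bash
python3 go.py; python3 k.py
```

```text
23.85 [469.5 105.9 166.7] [ 0.1537  0.9725 -0.0276  0.1727] F [-0.5 -0.8  3.6] M [0.04 0.1  0.01] w 24.4 29.997025430202484 q [-0.3   0.26 -0.14  2.28  0.7   0.43  0.22]
rot err [-0.06  0.14 -0.05] shift to grasp [-0.3 -1.2  0.1] F tool [-1.  -1.  -3.4] M tool [-0.01  0.1  -0.01]
```

Lateral force is nearly gone. Drawing out along the axis, 10 mm first.

>>> {"op": "arm_command", "data": {"series": [[[0,0,0,0,0,-0.001,10],[0,0,0,0,0,-0.003,10],[0,0,0,0,0,-0.005,10],[0,0,0,0,0,-0.007,10],[0,0,0,0,0,-0.009,10],[0,0,0,0,0,-0.01,10],[0,0,0,0,0,-0.01,10]]]}}

```text
time_s: 24.72
eef_pos: [465.9, 107.5, 175.9]
tcp_rot: [0.153, 0.973, -0.027, 0.172]
force: [1.7, -1.3, -2.5]
grip_width: 24.3
finger_force: 30.0
```

```bash
python3 go.py; python3 k.py
```

```text
24.725 [465.9 107.5 175.9] [ 0.1533  0.9726 -0.0273  0.1724] F [ 1.7 -1.3 -2.5] M [0.17 0.27 0.03] w 24.3 29.99215990304947 q [-0.29  0.24 -0.15  2.28  0.67  0.45  0.24]
rot err [-0.02  0.11 -0.01] shift to grasp [-0.9 -1.6 10.1] F tool [-1.  -0.7  3. ] M tool [-0.09  0.31 -0.  ]
```

>>> {"op": "arm_command", "data": {"series": [[[0,0,0,-0.0002,-0.0001,-0.001,10],[0,0,0,-0.0003,-0.0002,-0.003,10],[0,0,0,-0.0003,-0.0002,-0.005,10],[0,0,0,-0.0003,-0.0002,-0.007,10],[0,0,0,-0.0003,-0.0002,-0.009,10],[0,0,0,-0.0003,-0.0002,-0.011,10],[0,0,0,-0.0003,-0.0002,-0.012,10],[0,0,0,-0.0003,-0.0002,-0.012,10]]]}}

```text
time_s: 25.72
eef_pos: [462.2, 108.7, 187.2]
tcp_rot: [0.153, 0.973, -0.027, 0.172]
force: [0.2, 0.0, -2.4]
grip_width: 24.3
finger_force: 30.0
```

```bash
python3 go.py; python3 k.py
```

```text
25.725 [462.2 108.7 187.2] [ 0.1532  0.9726 -0.0271  0.1725] F [ 0.2  0.  -2.4] M [ 0.25  0.6  -0.  ] w 24.3 29.991303384304047 q [-0.28  0.21 -0.17  2.28  0.63  0.47  0.28]
rot err [ 0.    0.11 -0.01] shift to grasp [-0.6 -1.6 22.1] F tool [0.6 0.1 2.3] M tool [-0.05  0.65  0.02]
```

>>> {"op": "arm_command", "data": {"series": [[[0,0,0,0.0001,0,-0.001,10],[0,0,0,0.0001,0,-0.003,10],[0,0,0,0.0001,0,-0.005,10],[0,0,0,0.0001,0,-0.007,10],[0,0,0,0.0001,0,-0.009,10],[0,0,0,0.0001,0,-0.011,10],[0,0,0,0.0001,0,-0.013,10],[0,0,0,0.0001,0,-0.013,10]]]}}

```text
time_s: 26.72
eef_pos: [458.1, 110.2, 199.6]
tcp_rot: [0.153, 0.973, -0.027, 0.173]
force: [-0.2, -0.3, -2.4]
grip_width: 24.7
finger_force: 30.0
```

>>> {"op": "arm_command", "data": {"series": [[[0,0,0,0,0,0,10],[0,0,0,0,0,0,10],[0,0,0,0,0,0,10],[0,0,0,0,0,0,10]]]}}

```text
time_s: 27.22
eef_pos: [458.0, 110.1, 199.4]
tcp_rot: [0.153, 0.973, -0.027, 0.172]
force: [-0.7, -0.6, -2.9]
grip_width: 24.3
finger_force: 30.0
```

```bash
python3 go.py; python3 k.py; python3 - <<'E'
from h import *
im=get_image("scene");t=get_image("top")
a=im["img"][190:290,280:380,::-1];b=t["img"][190:290,270:370,::-1]
cv2.imwrite("pics/m.png",cv2.resize(np.hstack([a,b]),None,fx=4,fy=4,interpolation=cv2.INTER_CUBIC))
E
```

```text
27.225 [458.  110.1 199.4] [ 0.1533  0.9726 -0.0271  0.1725] F [-0.7 -0.6 -2.9] M [0.18 0.6  0.01] w 24.3 29.991416037082672 q [-0.27  0.18 -0.18  2.28  0.6   0.5   0.31]
rot err [ 0.    0.11 -0.01] shift to grasp [-0.6 -1.6 35. ] F tool [ 1.4 -0.8  2.5] M tool [ 0.01  0.63 -0.01]
```

View pics/m.png

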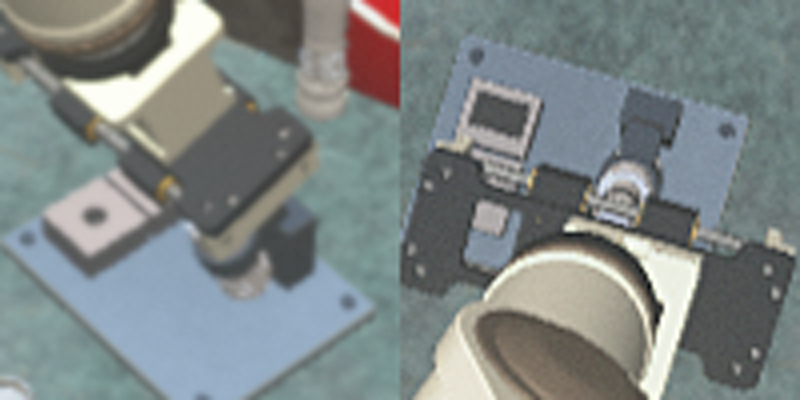

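The picture shows the gripper holding the knob, with the mouth at crop (625,185). The 34.9 mm draw lies inside the 22–48 mm window, the grip is a steady 30 N, and the carrier's weight hangs on the wrist. Handing in.

```bash
python3 -c "
from plant import *
print(sign_off())"
```

```text
the job is handed in; nothing more can be done
None
```

I zeroed the checker, put the stylus back home in its holder, and handed the job in with the gripper holding the carrier still, drawn about 35 mm out; by that measured draw (the gripper hid the bands in the pictures) the upper band is out and the lower one still in the barrel.

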